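# Make room for the specimen jar in the canister row

## Task

Put the empty, open glass specimen jar away in the row on the oak rack: ease the two tall canisters apart to open a gap, then set the jar down in that gap so that it stands upright on the rack in line with them. Keep both tall canisters standing on the rack, one on each side of the jar; do not drop the jar or knock it or the tall canisters over.

Things in the scene. Friction and masses are not known exactly. Their poses are not given: they have to be found in the camera images.
- rack: Fixed oak rack: board 76 (x) x 276 (y) x 6 mm, back lip at +x (inner face x = +32, top 10 mm over the shelf), 40 mm tall end walls with inner faces at y = +-130, open front (-x). Origin: centre of its underside, on the shelf. Yaw within 10 deg of zero; the row runs along y, +y to the robot's left: short, tall, tall, short canister, all loose. About 32 mm is free at each end: too little on one side alone.
- tin_left_center (a point): Centre (half-way up) of the tall canister on the +y side of the row's middle: upright white plastic box with grey lid, 44 x 44 x 60 mm, 130 g, standing on the 6 mm board, sides along the rack's axes. The two tall ones start 3 to 8 mm apart. Outside each, 1 to 7 mm away, stands a short one, 44 x 44 x 42 mm; a tall one moved outwards pushes it along.
- tin_right_center (a point): Centre (half-way up) of the other tall canister, on the -y side of the row's middle; the same box, 44 x 44 x 60 mm, 130 g, its base 6 mm above the shelf.
- jar_center (a point): Centre (half-way up) of the clear glass jar: straight, round, open on top, 48 mm outside diameter, 60 mm tall, wall 3 mm, 100 g, z along its axis; stands on the shelf between robot and rack. In changing places beside it, not to be used: amber bottle with black cap (44 mm wide, 86 tall), flat white feeding ring (80 mm wide, 12 high); far left, a black ceramic rock cave.
Not all that is in view belongs to the job. Leave any turquoise look-alike of the part that bears tin_left_center alone. Leave any red look-alike of the part that bears tin_right_center alone.

How it is judged:
By the outcome, as a careful person would: the job done as asked, in the order asked, and still so for the second after the job is handed in, with the robot touching nothing.
It also fails if it takes over 58 s, if anything falls off the work surface, if the arm or the gripper's body presses on something with over 40 N, if the wrist force passes 120 N, or if a joint passes its speed limit or range.

## Robot

A 6-joint arm with a two-finger parallel gripper is mounted at the origin on the work surface. World frame = base frame: x ahead of the robot, y to its left, z up, the work surface at z = 0. Lengths are in m, angles in degrees, forces in N, time in s.
With the tool pointing down it reaches from about 0.35 to 0.875 m from the base axis. Payload 4.2 kg.
Tool frame: the origin (TCP) lies on the front face of the gripper's body, between the roots of the fingers; the fingertips stand 70 mm ahead of it and the grasp point (between the pads) lies 51 mm ahead of it; x points along the fingers, y is the direction in which the jaws open and shut, and the axes are right-handed (so a half turn about x gives the same grasp; the last joint's range is limited). The gripper opens to 87 mm and grips with 3 to 60 N. Pads are 19 mm wide; open, the fingers measure 117 mm over their backs; the gripper's body (75 mm by 190 mm) begins 51 mm behind the grasp point.
Start: joints at [-53.766, 22.042, 0.453, 0, -68.411, -14.817], TCP at [0.228, -0.582, 0.292] pointing down, gripper open.
Joint ranges: [-179.83, 179.83], [-69.29, 118.12], [-61.27, 80.66], [-181.25, 117.63], [-171.15, -9.14], [-177.46, 177.46]. Speed limits (degrees/s): [159.86, 159.86, 180, 180, 180, 180].

## Interface

Orientations are given as a 3x3 rotation matrix whose columns are the frame's x, y, z axes.
In Python, from station import r, viewer, spotter gives the robot as it stands.
- The arm moves only by the tool move_arm, never from a script. Its argument "series" is a list that holds one entry, the list of rows, each a list of 7 numbers: the turn, a rotation vector about the world's x, y, z scaled (see below), then the shift along the world's x, y, z scaled (see below), then the opening, from 0 (shut) to 1 (fully open). A call has 1 to 20 rows; each row shifts and turns the pose as measured when the row begins; what a row does not reach is not made up. The controller multiplies each number of a shift by 60 mm and each number of a turn by 8 degrees. A row lasts 1/8 s, in which the tool goes at most 62.5 mm and 10.7 degrees, less where a joint would pass 70% of its speed; a pose out of reach is approached as far as the arm can. A call with a number of a shift or a turn outside -1 to 1 is refused whole. A call with a gripper value outside its range is refused whole. The fingers move at their own pace and stop on an object; the grip force is fixed at half the most. Time passes only in rows, so rows that do not move let the fingers close. It gives the time, the measured TCP pose, the force and the opening at its end, in the units of the state.
- r.sense(): the state, without advancing time (a new reading comes with each control period).
- viewer.capture(name): name is "scene" or "top" or "wrist"; returns (picture, depth): 400x640x3 uint8, red, green, blue; 400x640 float32, m along the optical axis (not along the pixel's ray), 0 where there is no reading.
- viewer.camera_params(name): a dict with "mtx" (3x3 intrinsics, pixels), "pose" (4x4, takes a point from camera to world coordinates). Camera axes: x right, y down, z forward; pixel columns grow to the right and rows downward; lengths in m; the calibration is good to about 2 mm. A picture is of the moment at which its call begins: read the wrist's pose just before it. camera_params takes no time and is no camera call; for the wrist camera it gives the pose at the moment of the call.
- r.finish_job(): hands the job in, once; it reports no verdict.
Trained networks look in the newest picture that a camera, given by its name, has taken for a name from the list of things; names that differ only in an ending like _2 or _b are one class to them, and where a whole thing is asked for, a point or a joint stands for the part that bears it (a point fixed in the world has none). Each returns a list of dicts, best first, with "conf" (0 to 1); they miss things now and then, are a little off and sometimes report something else, mostly with a low value. They report only what shows in the picture. A call takes as long as a camera call. They do not tell look-alikes from the thing itself.
- spotter.find_in(camera, name): "centre" ([column, row] in pixels, amid what is visible of it).
- spotter.trace(camera, name): "mask" (400x640 bool, what is visible of it) and "centre" ([column, row] in pixels, amid what is visible of it).
The state is a dict: "time_s": time; "joints": joint angles; "joint_velocities": joint speeds; "effort": joint torques, N m; "tcp_pos": TCP position; "ee_rot": TCP orientation; "wrist_force": force on the tool from outside, world axes, zero at the start; "moment": the same for the moment, N m; "gripper_width": opening from 0.0 (shut) to 1.0 (fully open).
Only numpy, scipy, OpenCV 4.12 (cv2) and the standard library are available. Lean on these libraries where they do the work, as an engineer would, in place of code of your own. Each camera call takes 0.05 s, during which the arm holds its last target.

## Working session

There is one attempt and no reset: what is moved stays moved. The work goes in short steps, Python scripts to look and compute and a tool call to move; the robot and the scene stay as the last step left them, time stands still between calls to the robot, and variables do not carry over. Pictures are saved under pics/ and viewed, and the job is handed in when it is done.

Besides the shell and the picture viewer there is one more tool, called after "Request:" by a JSON object that holds its "method" and its "body". move_arm: Moves the arm, as the interface text tells. Its arguments: {"type":"object","properties":{"series":{"type":"array","items":{"type":"array","items":{"type":"array","items":{"type":"number","minimum":-1,"maximum":1}}}}},"required":["series"]}

```bash
ls; mkdir -p pics; python3 - <<'E'
from station import r,viewer,spotter
import cv2,numpy as np
s=r.sense();print(s)
for c in ["scene","top","wrist"]:
    p,d=viewer.capture(c);cv2.imwrite(f"pics/{c}0.png",p[:,:,::-1]);np.save(f"pics/{c}0_d.npy",d)
    k=viewer.camera_params(c);print(c,np.round(k["mtx"],1).tolist(),np.round(k["pose"],3).tolist(), (d==0).mean())
E
```

```text
pics
{'time_s': 0.0, 'joints': array([-5.37671836e+01,  2.20896063e+01,  3.79958262e-01, -2.81189250e-02,
       -6.84096133e+01, -1.48166809e+01]), 'joint_velocities': array([-0.01058227, -0.1481254 ,  0.02021193, -0.09422326,  0.04300528,
        0.01981782]), 'effort': array([-2.20521870e-04, -3.90658951e+01,  1.87405980e+01,  4.21997845e+00,
        1.09499742e-02, -1.96539299e-04]), 'tcp_pos': array([ 0.22807225, -0.58142236,  0.29117507]), 'ee_rot': array([[-8.62194345e-04, -3.64969486e-01,  9.31019082e-01],
       [ 1.94867593e-03,  9.31017047e-01,  3.64970493e-01],
       [-9.99997730e-01,  2.12892997e-03, -9.15103794e-05]]), 'wrist_force': array([ 0.1565518 , -0.86841642, -0.41390974]), 'moment': array([-0.01452178, -0.01361612,  0.00438662]), 'gripper_width': 0.9974651187601756}
scene [[415.4, 0.0, 321.4], [0.0, 415.4, 191.9], [0.0, 0.0, 1.0]] [[0.257, 0.669, -0.697, 1.104], [0.966, -0.167, 0.197, -0.058], [0.015, -0.724, -0.689, 0.571], [0.0, 0.0, 0.0, 1.0]] 0.00387109375
top [[421.2, 0.0, 318.4], [0.0, 421.2, 197.2], [0.0, 0.0, 1.0]] [[0.003, -0.991, 0.135, 0.499], [-1.0, -0.003, 0.003, 0.084], [-0.003, -0.135, -0.991, 0.719], [0.0, 0.0, 0.0, 1.0]] 0.004109375
wrist [[318.5, 0.0, 318.4], [0.0, 318.5, 199.1], [0.0, 0.0, 1.0]] [[-0.365, 0.887, 0.284, 0.15], [0.931, 0.347, 0.114, -0.612], [0.003, 0.306, -0.952, 0.384], [0.0, 0.0, 0.0, 1.0]] 0.003875
```

View pics/scene0.png

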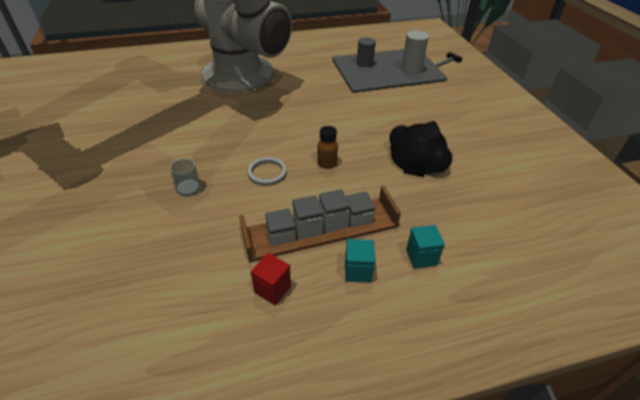

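View pics/top0.png

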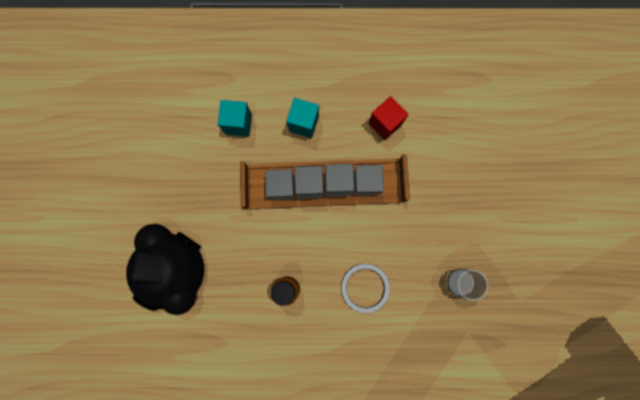

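View pics/wrist0.png

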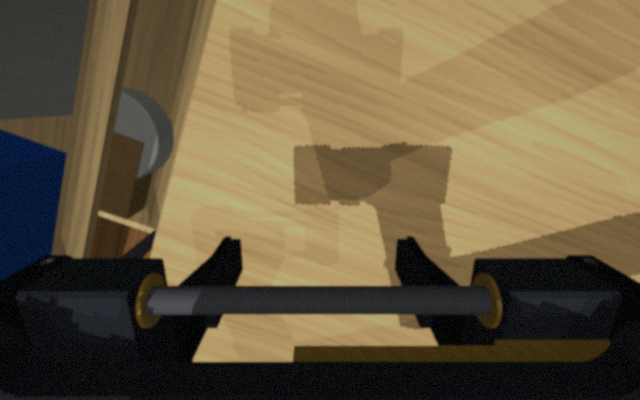

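Scene: in the top view the jar is at about (465,283), the ring at (366,288), the bottle at (284,291), and the rack spans columns 240–408. Its four grey lids are at (279,184), (309,180), (340,179) and (369,179). The turquoise and red cubes behind the rack are decoys. Next I'll measure.

```bash
cat > h.py <<'E'
from station import r,viewer,spotter
import cv2,numpy as np
def ray(k,px):
    d=np.linalg.inv(k["mtx"])@np.array([px[0],px[1],1.]);R=k["pose"][:3,:3];return k["pose"][:3,3],R@d
def onz(k,px,z):
    o,d=ray(k,px);return o+d*(z-o[2])/d[2]
def pts(k,d,m):
    v,u=np.nonzero(m&(d>0));z=d[v,u];K=k["mtx"]
    c=np.c_[(u-K[0,2])/K[0,0]*z,(v-K[1,2])/K[1,1]*z,z]
    return c@k["pose"][:3,:3].T+k["pose"][:3,3]
def tri(a,b):
    (o1,d1),(o2,d2)=a,b;d1=d1/np.linalg.norm(d1);d2=d2/np.linalg.norm(d2)
    s=np.linalg.lstsq(np.c_[d1,-d2],o2-o1,rcond=None)[0];p,q=o1+s[0]*d1,o2+s[1]*d2
    return (p+q)/2,np.linalg.norm(p-q)
E
python3 - <<'E'
from h import *
K={};D={};P={}
for c in ["scene","top"]:
    P[c],D[c]=viewer.capture(c);K[c]=viewer.camera_params(c)
    for n in ["rack","tin_left_center","tin_right_center","jar_center"]:
        for o in spotter.trace(c,n)[:6]:
            m=o["mask"];X=pts(K[c],D[c],m)
            print(c,n,round(o["conf"],2),np.round(o["centre"]),m.sum(),"med",np.round(np.median(X,0),3),"lo",np.round(np.percentile(X,2,0),3),"hi",np.round(np.percentile(X,98,0),3))
p=P["top"][140:220,230:420];cv2.imwrite("pics/topcrop.png",cv2.resize(p[:,:,::-1],None,fx=4,fy=4,interpolation=2))
p=P["scene"][140:270,160:420];cv2.imwrite("pics/scenecrop.png",cv2.resize(p[:,:,::-1],None,fx=3,fy=3,interpolation=2))
E
```

```text
scene rack 0.78 [324. 233.] 2953 med [0.642 0.072 0.008] lo [ 0.584 -0.059  0.002] hi [0.663 0.213 0.042]
scene tin_left_center 0.92 [426. 248.] 1384 med [0.739 0.222 0.051] lo [0.705 0.205 0.001] hi [0.75  0.252 0.062]
scene tin_left_center 0.75 [359. 263.] 1283 med [0.743 0.11  0.056] lo [0.704 0.088 0.001] hi [0.753 0.137 0.062]
scene tin_left_center 0.71 [332. 208.] 1071 med [0.635 0.1   0.059] lo [0.596 0.08  0.01 ] hi [0.639 0.124 0.069]
scene tin_right_center 0.56 [272. 275.] 1528 med [ 0.736 -0.03   0.056] lo [ 0.702 -0.057  0.005] hi [ 0.756 -0.001  0.063]
scene tin_right_center 0.29 [329. 231.] 2992 med [0.642 0.078 0.008] lo [ 0.584 -0.058  0.002] hi [0.663 0.213 0.042]
scene jar_center 0.81 [186. 176.] 919 med [ 0.47  -0.149  0.041] lo [ 0.431 -0.172  0.003] hi [ 0.478 -0.127  0.062]
top tin_left_center 0.98 [309. 180.] 877 med [0.612 0.102 0.066] lo [0.594 0.08  0.021] hi [0.637 0.123 0.068]
top tin_left_center 0.97 [302. 118.] 1004 med [0.72  0.113 0.059] lo [0.701 0.089 0.004] hi [0.749 0.137 0.062]
top tin_left_center 0.88 [236. 120.] 1105 med [0.72  0.224 0.059] lo [0.703 0.204 0.001] hi [0.747 0.248 0.062]
top tin_right_center 0.71 [336. 182.] 905 med [0.616 0.054 0.066] lo [0.598 0.032 0.014] hi [0.64  0.074 0.068]
top tin_right_center 0.55 [388. 117.] 950 med [ 0.72  -0.026  0.059] lo [ 0.698 -0.052  0.01 ] hi [ 0.748 -0.003  0.062]
top jar_center 0.89 [469. 283.] 1060 med [ 0.453 -0.158  0.032] lo [ 0.433 -0.172  0.004] hi [ 0.477 -0.127  0.061]
```

View pics/topcrop.png

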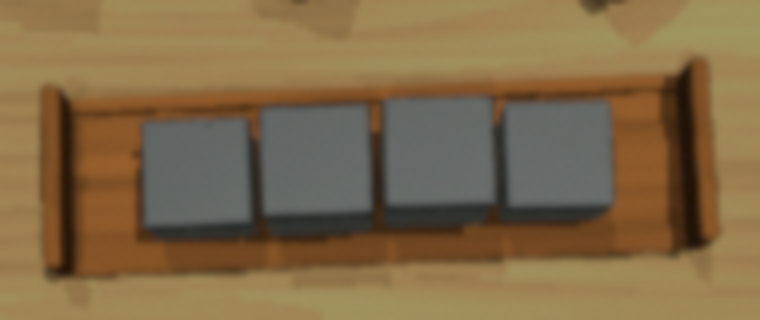

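View pics/scenecrop.png

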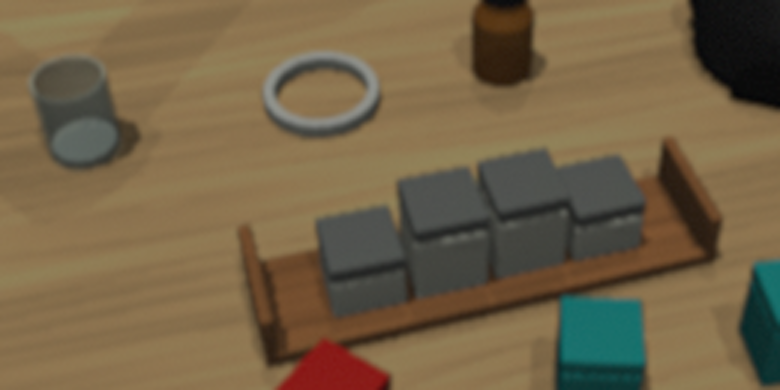

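```bash
python3 - <<'E'
from h import *
for c in ["top","scene"]:
    d=np.load(f"pics/{c}0_d.npy");k=viewer.camera_params(c)
    X=pts(k,d,np.ones(d.shape,bool))
    print(c,"table z",np.round(np.median(X[(abs(X[:,0]-.5)<.03)&(abs(X[:,1]-.0)<.05)][:,2]),4))
    box=(X[:,0]>.55)&(X[:,0]<.675)&(X[:,1]>-.1)&(X[:,1]<.26)
    for nm,lo,hi,a,b in [("L",.063,.072,.08,.13),("R",.063,.072,.03,.078),("shortL",.045,.052,.11,.2),("shortR",.045,.052,-.03,.04),("walls+",.03,.043,.18,.24),("walls-",.03,.043,-.1,-.03)]:
        Y=X[box&(X[:,2]>lo)&(X[:,2]<hi)&(X[:,1]>a)&(X[:,1]<b)]
        if len(Y)<10: print(nm,len(Y));continue
        rc=cv2.minAreaRect((Y[:,:2]*1000).astype(np.float32));print(nm,len(Y),np.round(rc[0],1),np.round(rc[1],1),round(rc[2],1),"z",np.round(np.median(Y[:,2]),4))
    Y=X[(abs(X[:,0]-.455)<.05)&(abs(X[:,1]+.15)<.05)&(X[:,2]>.055)&(X[:,2]<.07)]
    if len(Y)>5:print("jar rim",len(Y),cv2.minEnclosingCircle((Y[:,:2]*1000).astype(np.float32)),Y[:,2].max())
    Y=X[(abs(X[:,0]-.455)<.05)&(abs(X[:,1]+.15)<.05)&(X[:,2]>.006)&(X[:,2]<.07)]
    print("jar all",len(Y),cv2.minEnclosingCircle((Y[:,:2]*1000).astype(np.float32)))
E
```

```text
top table z 0.0002
L 765 [616.1 101.6] [44.9 42.9] 0.8 z 0.066
R 753 [620.1  52.7] [43.9 42.7] 0.0 z 0.066
shortL 729 [614.3 141.9] [44.1 61. ] 2.0 z 0.0481
shortR 724 [621.5  11.3] [44.1 59.6] 3.2 z 0.048
walls+ 261 [614.4 210.5] [76.2  8.5] 2.9 z 0.0395
walls- 262 [625.8 -57. ] [75.1  8.6] 2.5 z 0.0397
jar rim 238 ((454.3318786621094, -151.1516571044922), 24.536563873291016) 0.0631690293214342
jar all 945 ((453.6563720703125, -150.76461791992188), 24.640880584716797)
scene table z 0.0017
L 482 [615.4 102.4] [47.6 44.3] 2.1 z 0.0671
R 513 [620.   53.6] [46.3 44.1] 1.1 z 0.0671
shortL 460 [614.8 142.5] [45.4 63. ] 0.7 z 0.049
shortR 553 [622.1  10.7] [46.3 56.3] 1.2 z 0.0491
walls+ 218 [614.5 210.9] [76.8  9. ] 1.6 z 0.04
walls- 187 [626.7 -56.3] [77.  8.] 2.5 z 0.0407
jar rim 198 ((454.5020751953125, -150.25096130371094), 24.916030883789062) 0.06359098731969348
jar all 886 ((454.5762939453125, -150.31539916992188), 24.981706619262695)
```

The two tall lids sit at (616,101) and (620,53) mm, with tops at z=66. The rack centre is at about (620,77) with a yaw of +2.4°, and the jar is at (454,-151). In the top crop, the grey-lidded pair in the rack at (309,180) and (340,179) are the right tins. The red and turquoise cubes are off the rack, so they're the decoys. I'll move the arm above the row.

Request:
{"method": "move_arm", "body": {"series": [[[0,0,0.74,0.54,0.92,0,1],[0,0,0.74,0.54,0.92,0,1],[0,0,0.74,0.54,0.92,0,1],[0,0,0.74,0.54,0.92,0,1],[0,0,0.74,0.54,0.92,0,1],[0,0,0.74,0.54,0.92,0,1],[0,0,0.74,0.54,0.92,0,1],[0,0,0.74,0.54,0.92,0,1],[0,0,0.74,0.54,0.92,0,1],[0,0,0.74,0.54,0.92,0,1],[0,0,0.74,0.54,0.92,0,1],[0,0,0.74,0.54,0.92,0,1],[0,0,0,0,0,0,1]]]}}

```text
time_s: 2.28
tcp_pos: [0.608, 0.0716, 0.2939]
ee_rot: [[0.01, -0.996, -0.083], [0.002, -0.083, 0.997], [-1.0, -0.01, 0.001]]
wrist_force: [-0.3, -0.7, -0.4]
gripper_width: 0.998
```

```bash
cat >> h.py <<'E'
def yaw(s=None):
    s=s or r.sense();R=s["ee_rot"];return np.degrees(np.arctan2(R[1,1],R[0,1])),R
def go(x,y,z,yw=182.4):
    s=r.sense();R=s["ee_rot"];a=np.radians(yw)
    T=np.c_[[0,0,-1],[np.cos(a),np.sin(a),0],np.cross([0,0,-1],[np.cos(a),np.sin(a),0])]
    rv=cv2.Rodrigues(T@R.T)[0].ravel()
    print("t",s["time_s"],"tcp",np.round(s["tcp_pos"],4),"yaw",round(yaw(s)[0],2),"w",round(s["gripper_width"],3),"F",np.round(s["wrist_force"],1))
    print(" turn units",np.round(np.degrees(rv)/8,3),"shift units",np.round((np.array([x,y,z])-s["tcp_pos"])/.06,3))
E
python3 - <<'E'
from h import *
go(.616,.102,.096)
k=viewer.camera_params("wrist");p,d=viewer.capture("wrist");cv2.imwrite("pics/wrist1.png",p[:,:,::-1])
for n in ["tin_left_center","tin_right_center"]:
    for o in spotter.trace("wrist",n)[:4]:
        X=pts(k,d,o["mask"]);X=X[(X[:,2]>.06)&(X[:,2]<.075)]
        print(n,round(o["conf"],2),np.round(o["centre"]),len(X),np.round(onz(k,o["centre"],.066),3), (cv2.minAreaRect((X[:,:2]*1000).astype(np.float32)),np.median(X[:,2])) if len(X)>9 else "")
E
```

```text
t 2.275 tcp [0.608  0.0716 0.2939] yaw -175.22 w 0.998 F [-0.3 -0.7 -0.4]
 turn units [-0.012  0.071 -0.297] shift units [ 0.133  0.507 -3.299]
tin_left_center 0.73 [216. 198.] 1263 [0.717 0.1   0.066] (((727.1572875976562, 113.6282958984375), (43.878482818603516, 43.474552154541016), 73.16807556152344), np.float64(0.06092762730800383))
tin_left_center 0.6 [310. 206.] 1619 [0.617 0.1   0.066] (((616.531005859375, 102.660400390625), (43.89536666870117, 43.950958251953125), 2.530522584915161), np.float64(0.06673710033452063))
tin_right_center 0.85 [310. 160.] 1829 [0.621 0.05  0.066] (((620.2515869140625, 54.15632629394531), (43.96216583251953, 43.877140045166016), 1.4635124206542969), np.float64(0.066704696895932))
```

View pics/wrist1.png

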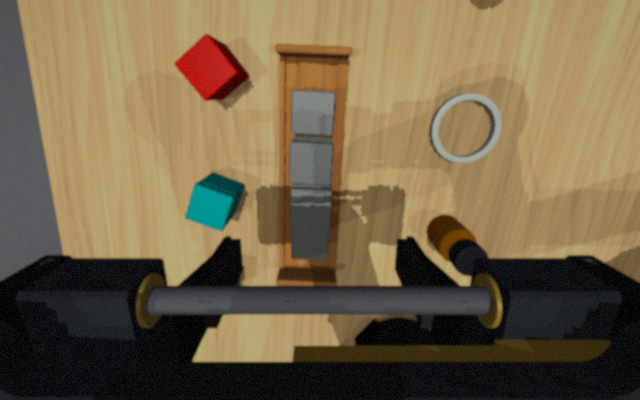

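The wrist view agrees: left lid at (310,206) is (616.5,102.5) mm, and right lid at (310,160) is (620.2,54) mm, both with tops at 66 mm. I'll descend over the left tall tin with the jaws front and back.

Request:
{"method": "move_arm", "body": {"series": [[[-0.01,0.07,-0.3,0.13,0.51,-0.3,1],[0,0,0,0,0,-0.7,1],[0,0,0,0,0,-0.7,1],[0,0,0,0,0,-0.5,1],[0,0,0,0,0,0,1]]]}}

```text
time_s: 3.05
tcp_pos: [0.612, 0.0914, 0.1637]
ee_rot: [[0.004, -1.0, -0.024], [0.001, -0.024, 1.0], [-1.0, -0.005, 0.001]]
wrist_force: [0.5, 1.1, 0.2]
gripper_width: 1.0
```

```bash
python3 - <<'E'
from h import *
go(.6165,.1022,.096)
E
```

```text
t 3.05 tcp [0.612  0.0914 0.1637] yaw -178.61 w 1.0 F [0.5 1.1 0.2]
 turn units [-0.009  0.032  0.126] shift units [ 0.076  0.179 -1.128]
```

Request:
{"method": "move_arm", "body": {"series": [[[-0.01,0.03,0.13,0.08,0.18,-0.2,1],[0,0,0,0,0,0,1]]]}}

```text
time_s: 3.3
tcp_pos: [0.6183, 0.102, 0.1542]
ee_rot: [[0.005, -0.999, -0.042], [0.001, -0.042, 0.999], [-1.0, -0.005, 0.001]]
wrist_force: [-0.3, -0.4, 0.1]
gripper_width: 0.998
```

```bash
python3 - <<'E'
from h import *
go(.6165,.1022,.096)
E
```

```text
t 3.3 tcp [0.6183 0.102  0.1542] yaw -177.58 w 0.998 F [-0.3 -0.4  0.1]
 turn units [-0.009  0.036 -0.002] shift units [-0.031  0.003 -0.97 ]
```

Request:
{"method": "move_arm", "body": {"series": [[[-0.01,0.03,0,-0.03,0,-0.5,1],[0,0,0,0,0,-0.5,1],[0,0,0,0,0,0,1],[0,0,0,0,0,0,0.3],[0,0,0,0,0,0,0.3],[0,0,0,0,0,0,0.3],[0,0,0,0,0,0,0.3],[0,0,0,0,0,0,0.3]]]}}

```text
time_s: 4.3
tcp_pos: [0.6215, 0.1041, 0.1032]
ee_rot: [[0.017, -0.999, -0.044], [0.005, -0.044, 0.999], [-1.0, -0.018, 0.005]]
wrist_force: [-0.2, 0.5, 0.0]
gripper_width: 0.517
```

```bash
python3 - <<'E'
from h import *
go(.6165,.1022,.096)
E
```

```text
t 4.3 tcp [0.6215 0.1041 0.1032] yaw -177.46 w 0.517 F [-0.2  0.5  0. ]
 turn units [-0.038  0.125 -0.018] shift units [-0.083 -0.032 -0.12 ]
```

Request:
{"method": "move_arm", "body": {"series": [[[-0.02,0.06,0,-0.05,0.08,0,0.3],[-0.02,0.06,0,-0.04,0.1,0,0.3],[0,0,0,0,0.1,0,0.3],[0,0,0,0,0,0,0.3]]]}}

```text
time_s: 4.8
tcp_pos: [0.6162, 0.1218, 0.1035]
ee_rot: [[0.001, -0.999, -0.045], [-0.001, -0.045, 0.999], [-1.0, -0.001, -0.001]]
wrist_force: [0.5, 0.1, 0.1]
gripper_width: 0.505
```

```bash
python3 - <<'E'
from h import *
go(.6155,.131,.1)
E
```

```text
t 4.8 tcp [0.6162 0.1218 0.1035] yaw -177.43 w 0.505 F [0.5 0.1 0.1]
 turn units [ 0.009  0.004 -0.021] shift units [-0.012  0.153 -0.059]
```

Request:
{"method": "move_arm", "body": {"series": [[[0,0,0,-0.01,0.08,0,0.3],[0,0,0,0,0.08,0,0.3],[0,0,0,0,0,0,0.3]]]}}

```text
time_s: 5.18
tcp_pos: [0.6154, 0.132, 0.1035]
ee_rot: [[0.0, -0.999, -0.045], [-0.002, -0.045, 0.999], [-1.0, -0.0, -0.002]]
wrist_force: [-0.0, -0.2, 0.3]
gripper_width: 0.501
```

```bash
cat >> h.py <<'E'
def rack(name):
    k=viewer.camera_params("top");p,d=viewer.capture("top")
    cv2.imwrite(f"pics/{name}.png",cv2.resize(p[130:230,220:430,::-1],None,fx=3.8,fy=3.8,interpolation=2))
    X=pts(k,d,np.ones(d.shape,bool))
    c=np.array([.620,.077]);a=np.radians(2.44);ex=np.array([np.cos(a),np.sin(a)]);ey=np.array([-np.sin(a),np.cos(a)])
    q=(X[:,:2]-c)*1000;u=q@ex;v=q@ey;ok=(abs(u)<36)&(abs(v)<140)
    for nm,lo,hi in [("tall",.062,.071),("short",.045,.051)]:
        m=ok&(X[:,2]>lo)&(X[:,2]<hi)
        h,e=np.histogram(v[m],bins=np.arange(-140,141,2));on=h>8
        ed=np.flatnonzero(np.diff(np.r_[0,on.astype(int),0]))
        for s,t in ed.reshape(-1,2):
            mm=m&(v>=e[s]-2)&(v<=e[t]+2)
            print(nm,"local y %.1f..%.1f"%tuple(np.percentile(v[mm],[1,99])),"x %.1f..%.1f"%tuple(np.percentile(u[mm],[1,99])),"z %.4f"%np.median(X[mm,2]),"n",mm.sum())
E
python3 - <<'E'
from h import *
go(.6155,.131,.1)
rack("rackA")
E
```

```text
t 5.175 tcp [0.6154 0.132  0.1035] yaw -177.43 w 0.501 F [-0.  -0.2  0.3]
 turn units [ 0.011  0.001 -0.021] shift units [ 0.001 -0.016 -0.059]
tall local y -45.5..-2.5 x -23.0..20.2 z 0.0660 n 767
short local y -94.6..-51.7 x -22.8..20.4 z 0.0480 n 715
short local y 98.9..117.0 x -26.2..-1.5 z 0.0481 n 161
```

View pics/rackA.png

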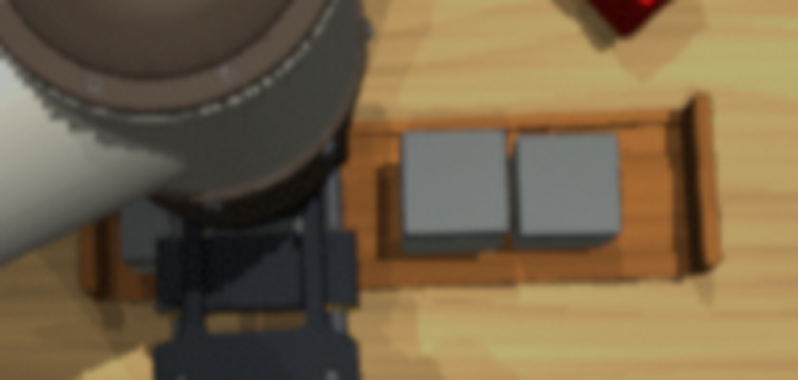

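The left pair has moved: the short tin's outer edge is at local y≈118 against the wall at 130, which puts the left tall tin at about 30..74. I'll release, rise and shift over to the right tin.

Request:
{"method": "move_arm", "body": {"series": [[[0,0,0,0,0,0,1],[0,0,0,0,0,0,1],[0,0,0,0,0,0,1],[0,0,0,0,0,0,1],[0,0,0,0,0,0.4,1],[0,0,0,0,0,0.6,1],[0,0,0,0.03,-0.65,0,1],[0,0,0,0.04,-0.65,0,1],[0,0,0,0,0,0,1]]]}}

```text
time_s: 6.35
tcp_pos: [0.6197, 0.053, 0.1651]
ee_rot: [[0.001, -0.999, -0.046], [-0.001, -0.046, 0.999], [-1.0, -0.001, -0.001]]
wrist_force: [-0.7, -0.5, 0.1]
gripper_width: 0.998
```

```bash
python3 - <<'E'
from h import *
go(.620,.0535,.098)
E
```

```text
t 6.35 tcp [0.6197 0.053  0.1651] yaw -177.36 w 0.998 F [-0.7 -0.5  0.1]
 turn units [ 0.006  0.008 -0.03 ] shift units [ 0.005  0.009 -1.118]
```

Request:
{"method": "move_arm", "body": {"series": [[[0,0,-0.03,0,0.01,-0.55,1],[0,0,0,0,0,-0.55,1],[0,0,0,0,0,0,1],[0,0,0,0,0,0,0.3],[0,0,0,0,0,0,0.3],[0,0,0,0,0,0,0.3],[0,0,0,0,0,0,0.3],[0,0,0,0,0,0,0.3]]]}}

```text
time_s: 7.35
tcp_pos: [0.6224, 0.0561, 0.1034]
ee_rot: [[0.011, -0.999, -0.044], [0.002, -0.044, 0.999], [-1.0, -0.011, 0.002]]
wrist_force: [-0.8, -0.4, -0.3]
gripper_width: 0.522
```

```bash
python3 - <<'E'
from h import *
go(.6205,.0255,.1)
E
```

```text
t 7.35 tcp [0.6224 0.0561 0.1034] yaw -177.5 w 0.522 F [-0.8 -0.4 -0.3]
 turn units [-0.015  0.08  -0.013] shift units [-0.032 -0.51  -0.056]
```

Request:
{"method": "move_arm", "body": {"series": [[[-0.01,0.05,0,-0.02,-0.09,0,0.3],[-0.01,0.03,0,-0.01,-0.1,0,0.3],[0,0,0,0,-0.1,0,0.3],[0,0,0,0.01,-0.1,0,0.3],[0,0,0,0,-0.09,0,0.3],[0,0,0,0,0,0,0.3]]]}}

```text
time_s: 8.1
tcp_pos: [0.6215, 0.0253, 0.1036]
ee_rot: [[0.0, -0.999, -0.043], [-0.0, -0.043, 0.999], [-1.0, -0.0, -0.0]]
wrist_force: [-0.4, 0.1, -0.1]
gripper_width: 0.504
```

```bash
python3 - <<'E'
from h import *
go(.6205,.0265,.1)
rack("rackB")
E
```

```text
t 8.1 tcp [0.6215 0.0253 0.1036] yaw -177.53 w 0.504 F [-0.4  0.1 -0.1]
 turn units [ 0.001  0.003 -0.009] shift units [-0.017  0.02  -0.059]
short local y -120.3..-101.0 x -23.4..2.8 z 0.0481 n 176
```

Now I'll release, rise, and move towards the jar, which also leaves a clear view of the rack.

Request:
{"method": "move_arm", "body": {"series": [[[0,0,0,0,0,0,1],[0,0,0,0,0,0,1],[0,0,0,0,0,0,1],[0,0,0,0,0,0,1],[0,0,0,0,0,0.4,1],[0,0,0,0,0,0.8,1],[0,0,0,-0.55,-0.6,0.3,1],[0,0,0,-0.55,-0.6,0.3,1],[0,0,0,-0.55,-0.6,0,1],[0,0,0,-0.55,-0.6,0,1],[0,0,0,-0.55,-0.54,0,1],[0,0,0,0,0,0,1]]]}}

```text
time_s: 9.65
tcp_pos: [0.4507, -0.1546, 0.2145]
ee_rot: [[0.001, -0.999, -0.047], [-0.002, -0.047, 0.999], [-1.0, -0.001, -0.002]]
wrist_force: [0.0, 0.9, -0.5]
gripper_width: 0.999
```

```bash
python3 - <<'E'
from h import *
go(.4545,-.151,.09)
rack("rackC")
k=viewer.camera_params("wrist");p,d=viewer.capture("wrist");cv2.imwrite("pics/wristC.png",p[:,:,::-1])
for c in ["wrist"]:
    for o in spotter.trace(c,"jar_center")[:3]:
        m=o["mask"];X=pts(k,d,m);print(round(o["conf"],2),np.round(o["centre"]),X[:,2].max() if len(X) else 0)
        Y=X[X[:,2]>.055]
        if len(Y)>5:print(len(Y),cv2.minEnclosingCircle((Y[:,:2]*1000).astype(np.float32)))
        Y=X[X[:,2]>.006]
        if len(Y)>5:print(len(Y),cv2.minEnclosingCircle((Y[:,:2]*1000).astype(np.float32)))
E
```

```text
t 9.65 tcp [ 0.4507 -0.1546  0.2145] yaw -177.32 w 0.999 F [ 0.   0.9 -0.5]
 turn units [ 0.016  0.01  -0.035] shift units [ 0.064  0.06  -2.076]
tall local y -76.1..-33.2 x -23.4..19.4 z 0.0660 n 769
tall local y 30.6..73.2 x -25.3..18.0 z 0.0660 n 765
short local y -120.0..-79.2 x -23.7..19.4 z 0.0480 n 679
short local y 75.9..117.9 x -26.8..16.3 z 0.0481 n 701
0.95 [318. 200.] 0.06291643316439113
756 ((454.89306640625, -149.83729553222656), 24.192712783813477)
2976 ((454.8413391113281, -149.80789184570312), 24.193767547607422)
```

View pics/rackC.png

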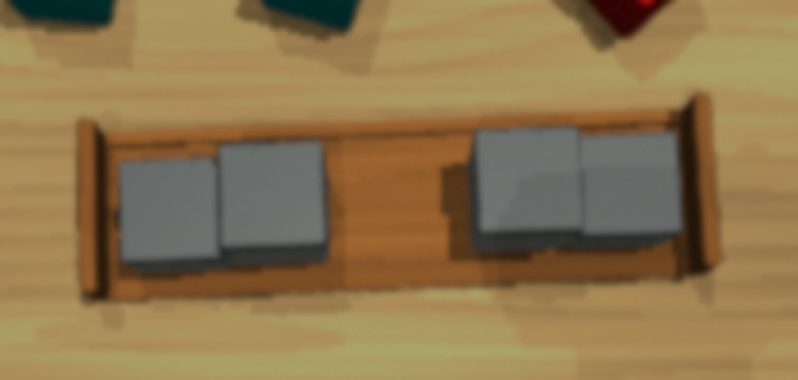

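View pics/wristC.png

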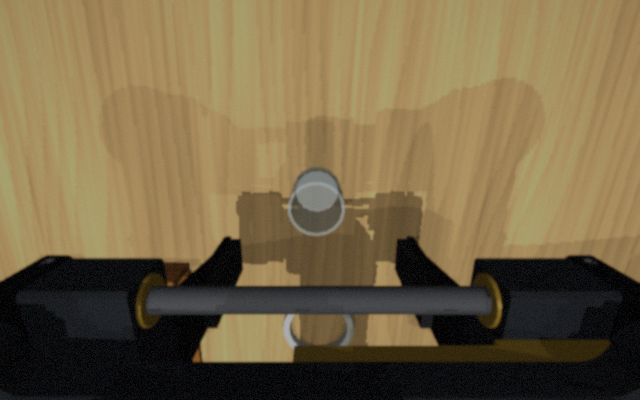

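The gap is now about 63 mm (local y −33 to +30.5, centre −1.3), with both tall tins upright at z=66. In the wrist view the jar rim is at (317,205), which gives (454.8,−150) mm with its top at about 61. Going down to grasp it.

Request:
{"method": "move_arm", "body": {"series": [[[0.02,0.01,-0.03,0.06,0.08,-0.7,1],[0,0,0,0,0,-0.5,1],[0,0,0,0,0,0,1]]]}}

```text
time_s: 10.18
tcp_pos: [0.4613, -0.1461, 0.1419]
ee_rot: [[0.007, -0.999, -0.05], [-0.0, -0.05, 0.999], [-1.0, -0.007, -0.001]]
wrist_force: [-0.2, -0.7, 0.6]
gripper_width: 0.999
```

```bash
python3 - <<'E'
from h import *
go(.4548,-.150,.091)
E
```

```text
t 10.175 tcp [ 0.4613 -0.1461  0.1419] yaw -177.12 w 0.999 F [-0.2 -0.7  0.6]
 turn units [ 0.002  0.048 -0.06 ] shift units [-0.108 -0.065 -0.849]
```

Request:
{"method": "move_arm", "body": {"series": [[[0,0.05,-0.06,-0.12,-0.07,-0.3,1],[0,0,0,-0.02,0,-0.3,1],[0,0,0,-0.01,0,-0.15,1],[0,0,0,0,0,0,1]]]}}

```text
time_s: 10.68
tcp_pos: [0.4579, -0.1488, 0.0997]
ee_rot: [[0.008, -0.999, -0.047], [-0.002, -0.047, 0.999], [-1.0, -0.008, -0.002]]
wrist_force: [-0.3, -0.6, 0.5]
gripper_width: 1.003
```

```bash
python3 - <<'E'
from h import *
go(.4548,-.150,.091)
E
```

```text
t 10.675 tcp [ 0.4579 -0.1488  0.0997] yaw -177.28 w 1.003 F [-0.3 -0.6  0.5]
 turn units [ 0.011  0.057 -0.04 ] shift units [-0.052 -0.021 -0.145]
```

Request:
{"method": "move_arm", "body": {"series": [[[0.01,0.06,-0.04,-0.06,-0.02,-0.1,1],[0,0.01,0,0,0,0,1]]]}}

```text
time_s: 10.92
tcp_pos: [0.4552, -0.1499, 0.0947]
ee_rot: [[0.0, -0.999, -0.042], [-0.0, -0.042, 0.999], [-1.0, -0.0, -0.0]]
wrist_force: [-0.2, 0.8, 0.2]
gripper_width: 1.001
```

```bash
python3 - <<'E'
from h import *
go(.4548,-.150,.091)
E
```

```text
t 10.925 tcp [ 0.4552 -0.1499  0.0947] yaw -177.59 w 1.001 F [-0.2  0.8  0.2]
 turn units [ 0.002  0.003 -0.002] shift units [-0.006 -0.002 -0.062]
```

Well aligned, with the grasp point at z≈44 mm on the jar. Closing.

Request:
{"method": "move_arm", "body": {"series": [[[0,0,0,0,0,0,0.4],[0,0,0,0,0,0,0.4],[0,0,0,0,0,0,0.4],[0,0,0,0,0,0,0.4],[0,0,0,0,0,0,0.4],[0,0,0,0,0,0,0.4]]]}}

```text
time_s: 11.68
tcp_pos: [0.4555, -0.15, 0.0955]
ee_rot: [[0.002, -0.999, -0.042], [-0.0, -0.042, 0.999], [-1.0, -0.002, -0.0]]
wrist_force: [0.9, -0.3, 0.1]
gripper_width: 0.539
```

```bash
python3 - <<'E'
from h import *
go(.4548,-.150,.18)
E
```

```text
t 11.675 tcp [ 0.4555 -0.15    0.0955] yaw -177.58 w 0.539 F [ 0.9 -0.3  0.1]
 turn units [ 0.003  0.013 -0.002] shift units [-0.012  0.     1.408]
```

Request:
{"method": "move_arm", "body": {"series": [[[0,0,0,0,0,0.2,0.4],[0,0,0,0,0,0.4,0.4],[0,0,0,0,0,0.5,0.4],[0,0,0,0,0,0.5,0.4],[0,0,0,0,0,0,0.4]]]}}

```text
time_s: 12.3
tcp_pos: [0.4549, -0.15, 0.1965]
ee_rot: [[0.002, -0.999, -0.042], [-0.0, -0.042, 0.999], [-1.0, -0.002, -0.0]]
wrist_force: [-0.7, -0.6, -1.0]
gripper_width: 0.547
```

```bash
python3 - <<'E'
from h import *
go(.6174,.0756,.19)
k=viewer.camera_params("scene");p,d=viewer.capture("scene");cv2.imwrite("pics/sceneD.png",cv2.resize(p[80:270,100:420,::-1],None,fx=2.4,fy=2.4))
E
```

```text
t 12.3 tcp [ 0.4549 -0.15    0.1965] yaw -177.59 w 0.547 F [-0.7 -0.6 -1. ]
 turn units [ 0.002  0.016 -0.002] shift units [ 2.709  3.76  -0.109]
```

View pics/sceneD.png

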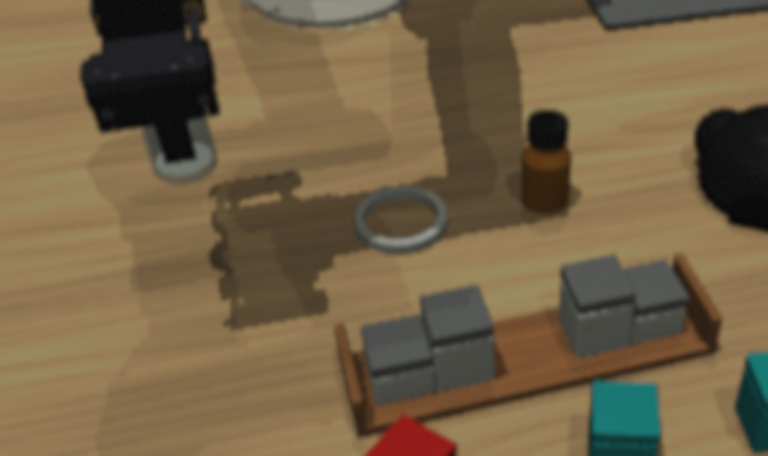

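The jar is held upright in the jaws at about (180,150) in the crop, and the force is down 1 N, which fits 100 g. Carrying it over at this height: the jar's bottom is at about 101 mm and the tins top out at 66.

Request:
{"method": "move_arm", "body": {"series": [[[0,0.01,0,0.2,0.28,0,0.4],[0,0,0,0.35,0.5,0,0.4],[0,0,0,0.4,0.55,0,0.4],[0,0,0,0.4,0.55,0,0.4],[0,0,0,0.4,0.55,0,0.4],[0,0,0,0.4,0.55,0,0.4],[0,0,0,0.3,0.42,0,0.4],[0,0,0,0.15,0.2,0,0.4],[0,0,0,0,0,0,0.4]]]}}

```text
time_s: 13.48
tcp_pos: [0.612, 0.0799, 0.1836]
ee_rot: [[-0.022, -0.999, -0.043], [-0.004, -0.043, 0.999], [-1.0, 0.022, -0.003]]
wrist_force: [-0.7, -0.7, -0.9]
gripper_width: 0.547
```

```bash
python3 - <<'E'
from h import *
go(.6174,.0756,.1015)
E
```

```text
t 13.475 tcp [0.612  0.0799 0.1836] yaw -177.56 w 0.547 F [-0.7 -0.7 -0.9]
 turn units [ 0.027 -0.157 -0.005] shift units [ 0.09  -0.072 -1.368]
```

Request:
{"method": "move_arm", "body": {"series": [[[0.03,-0.16,0,0.09,-0.07,0.05,0.4],[0,0,0,0,0,0,0.4],[0,0,0,0,0,0,0.4]]]}}

```text
time_s: 13.85
tcp_pos: [0.6161, 0.0731, 0.1865]
ee_rot: [[-0.0, -0.999, -0.04], [0.0, -0.04, 0.999], [-1.0, 0.0, 0.0]]
wrist_force: [0.5, -0.6, -1.0]
gripper_width: 0.542
```

```bash
python3 - <<'E'
from h import *
go(.6174,.0756,.1015)
k=viewer.camera_params("wrist");p,d=viewer.capture("wrist");cv2.imwrite("pics/wristE.png",p[:,:,::-1])
k=viewer.camera_params("scene");p,d=viewer.capture("scene");cv2.imwrite("pics/sceneE.png",cv2.resize(p[120:280,200:440,::-1],None,fx=3.2,fy=3.2))
E
```

```text
t 13.85 tcp [0.6161 0.0731 0.1865] yaw -177.71 w 0.542 F [ 0.5 -0.6 -1. ]
 turn units [-0.    -0.001  0.014] shift units [ 0.022  0.041 -1.417]
```

View pics/wristE.png

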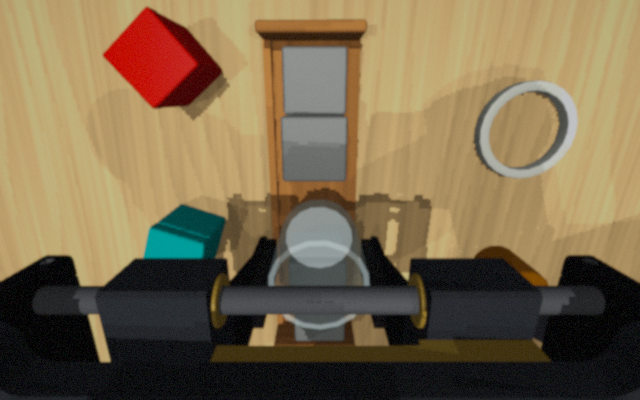

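View pics/sceneE.png

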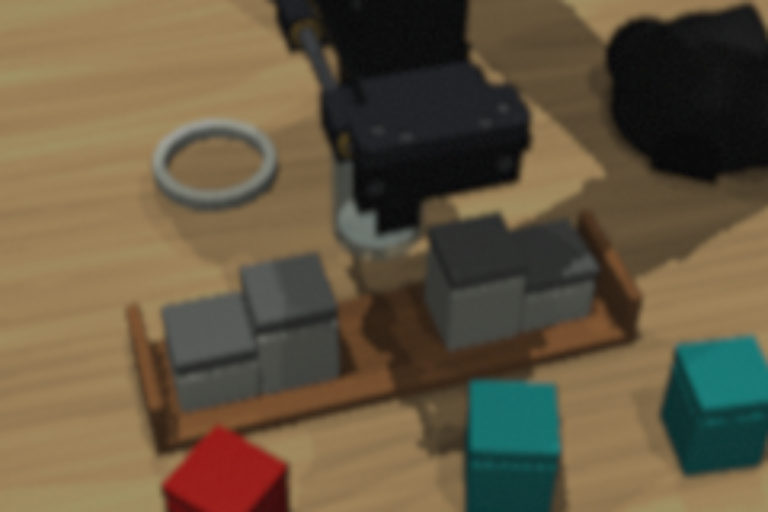

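The jar hangs upright over the gap, about 2.5 mm right of its centre. I'll correct that while still above the tin tops, then descend in small steps.

Request:
{"method": "move_arm", "body": {"series": [[[0,0,0.01,0.01,0.04,-0.12,0.4],[0,0,0,0,0,-0.12,0.4],[0,0,0,0,0,0,0.4]]]}}

```text
time_s: 14.32
tcp_pos: [0.6165, 0.0756, 0.1711]
ee_rot: [[-0.0, -0.999, -0.041], [0.0, -0.041, 0.999], [-1.0, 0.0, 0.0]]
wrist_force: [0.2, 1.2, -1.1]
gripper_width: 0.544
```

```bash
python3 - <<'E'
from h import *
go(.6174,.0756,.1015)
E
```

```text
t 14.325 tcp [0.6165 0.0756 0.1711] yaw -177.64 w 0.544 F [ 0.2  1.2 -1.1]
 turn units [-0.001 -0.003  0.005] shift units [ 0.014 -0.    -1.16 ]
```

Request:
{"method": "move_arm", "body": {"series": [[[0,0,0,0,0,-0.2,0.4],[0,0,0,0,0,-0.2,0.4],[0,0,0,0,0,-0.2,0.4],[0,0,0,0,0,0,0.4]]]}}

```text
time_s: 14.82
tcp_pos: [0.616, 0.0756, 0.1315]
ee_rot: [[-0.002, -0.999, -0.041], [-0.0, -0.041, 0.999], [-1.0, 0.002, -0.0]]
wrist_force: [0.0, -1.2, -0.8]
gripper_width: 0.54
```

```bash
python3 - <<'E'
from h import *
go(.6174,.0756,.1015)
E
```

```text
t 14.825 tcp [0.616  0.0756 0.1315] yaw -177.63 w 0.54 F [ 0.  -1.2 -0.8]
 turn units [ 0.003 -0.017  0.004] shift units [ 0.023 -0.    -0.499]
```

Request:
{"method": "move_arm", "body": {"series": [[[0,-0.02,0,0.02,0,-0.16,0.4],[0,0,0,0,0,-0.16,0.4],[0,0,0,0,0,-0.06,0.4],[0,0,0,0,0,0,0.4]]]}}

```text
time_s: 15.32
tcp_pos: [0.6177, 0.0757, 0.1073]
ee_rot: [[0.001, -0.999, -0.041], [-0.0, -0.041, 0.999], [-1.0, -0.001, -0.0]]
wrist_force: [0.4, 1.2, -2.2]
gripper_width: 0.544
```

```bash
python3 - <<'E'
from h import *
go(.6174,.0756,.1015)
E
```

```text
t 15.325 tcp [0.6177 0.0757 0.1073] yaw -177.62 w 0.544 F [ 0.4  1.2 -2.2]
 turn units [0.003 0.011 0.003] shift units [-0.005 -0.001 -0.097]
```

Request:
{"method": "move_arm", "body": {"series": [[[0,0,0,0,0,-0.05,0.4],[0,0,0,0,0,-0.04,0.4],[0,0,0,0,0,0,0.4]]]}}

```text
time_s: 15.7
tcp_pos: [0.6181, 0.0758, 0.1023]
ee_rot: [[0.003, -0.999, -0.042], [-0.0, -0.042, 0.999], [-1.0, -0.003, -0.0]]
wrist_force: [0.1, 0.7, -1.3]
gripper_width: 0.544
```

```bash
python3 - <<'E'
from h import *
go(.6174,.0756,.1015)
E
```

```text
t 15.7 tcp [0.6181 0.0758 0.1023] yaw -177.62 w 0.544 F [ 0.1  0.7 -1.3]
 turn units [0.    0.02  0.002] shift units [-0.011 -0.003 -0.013]
```

Request:
{"method": "move_arm", "body": {"series": [[[0,0.02,0,-0.01,0,-0.03,0.4],[0,0,0,0,0,0,0.4]]]}}

```text
time_s: 15.95
tcp_pos: [0.6182, 0.076, 0.1018]
ee_rot: [[0.002, -0.999, -0.042], [0.0, -0.042, 0.999], [-1.0, -0.002, 0.0]]
wrist_force: [-0.3, 0.1, -0.9]
gripper_width: 0.545
```

```bash
python3 - <<'E'
from h import *
go(.6174,.0756,.1015)
E
```

```text
t 15.95 tcp [0.6182 0.076  0.1018] yaw -177.58 w 0.545 F [-0.3  0.1 -0.9]
 turn units [-0.002  0.014 -0.002] shift units [-0.013 -0.006 -0.004]
```

Request:
{"method": "move_arm", "body": {"series": [[[0,0.01,0,-0.01,0,-0.04,0.4],[0,0,0,0,0,0,0.4]]]}}

```text
time_s: 16.2
tcp_pos: [0.6184, 0.0762, 0.1018]
ee_rot: [[0.003, -0.999, -0.043], [0.0, -0.043, 0.999], [-1.0, -0.003, 0.0]]
wrist_force: [-0.0, 0.2, -0.7]
gripper_width: 0.541
```

```bash
python3 - <<'E'
from h import *
go(.6174,.0756,.1015)
viewer.capture("scene");go(.6174,.0756,.1015)
E
```

```text
t 16.2 tcp [0.6184 0.0762 0.1018] yaw -177.52 w 0.541 F [-0.   0.2 -0.7]
 turn units [-0.001  0.022 -0.01 ] shift units [-0.016 -0.009 -0.006]
t 16.25 tcp [0.6184 0.0762 0.1018] yaw -177.52 w 0.545 F [ 0.1  0.  -0.4]
 turn units [-0.001  0.023 -0.01 ] shift units [-0.017 -0.01  -0.005]
```

Request:
{"method": "move_arm", "body": {"series": [[[0,0,0,-0.01,0,-0.06,0.4],[0,0,0,0,0,0,0.4]]]}}

```text
time_s: 16.5
tcp_pos: [0.6185, 0.0764, 0.102]
ee_rot: [[0.005, -0.999, -0.045], [-0.001, -0.045, 0.999], [-1.0, -0.005, -0.001]]
wrist_force: [-1.0, -0.6, -1.9]
gripper_width: 0.541
```

```bash
python3 - <<'E'
from h import *
go(.6174,.0756,.1015)
p,d=viewer.capture("scene");cv2.imwrite("pics/sceneF.png",cv2.resize(p[120:280,200:440,::-1],None,fx=3.2,fy=3.2));go(.6174,.0756,.1015)
E
```

```text
t 16.5 tcp [0.6185 0.0764 0.102 ] yaw -177.43 w 0.541 F [-1.  -0.6 -1.9]
 turn units [ 0.004  0.037 -0.021] shift units [-0.019 -0.013 -0.008]
t 16.55 tcp [0.6186 0.0764 0.1018] yaw -177.43 w 0.541 F [-0.7 -0.5 -1.3]
 turn units [ 0.004  0.038 -0.022] shift units [-0.021 -0.013 -0.006]
```

View pics/sceneF.png

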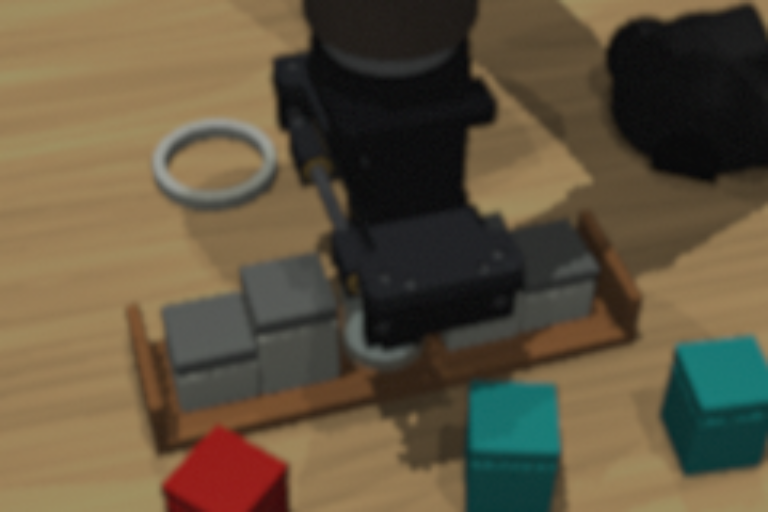

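The jar stands on the board: TCP z is stuck at 0.1018 against an expected 0.1015, and further down commands don't move it. Releasing gently, then straight up.

Request:
{"method": "move_arm", "body": {"series": [[[0,0,0,0,0,0,0.65],[0,0,0,0,0,0,0.75],[0,0,0,0,0,0,0.9],[0,0,0,0,0,0,0.9],[0,0,0,0,0,0,0.9]]]}}

```text
time_s: 17.18
tcp_pos: [0.6182, 0.0761, 0.1]
ee_rot: [[0.003, -0.999, -0.045], [-0.001, -0.045, 0.999], [-1.0, -0.003, -0.001]]
wrist_force: [-0.2, -0.9, -0.1]
gripper_width: 0.889
```

Request:
{"method": "move_arm", "body": {"series": [[[0,0,0,0,0,0.15,0.9],[0,0,0,0,0,0.4,0.9],[0,0,0,0,0,0.6,0.9],[0,0,0,0,0,0.6,0.9],[0,0,0,-0.6,-0.5,0.3,0.9],[0,0,0,-0.6,-0.6,0,0.9],[0,0,0,-0.6,-0.6,0,0.9],[0,0,0,-0.4,-0.4,0,0.9],[0,0,0,0,0,0,0.9],[0,0,0,0,0,0,0.9]]]}}

```text
time_s: 18.42
tcp_pos: [0.4832, -0.0528, 0.2336]
ee_rot: [[0.014, -0.999, -0.047], [-0.0, -0.047, 0.999], [-1.0, -0.014, -0.001]]
wrist_force: [0.7, -0.2, 0.5]
gripper_width: 0.901
```

```bash
python3 - <<'E'
from h import *
go(.6174,.0756,.1015)
rack("rackG")
p,d=viewer.capture("scene");cv2.imwrite("pics/sceneG.png",cv2.resize(p[120:280,200:440,::-1],None,fx=3.2,fy=3.2))
a=np.radians(2.44);ex=np.array([np.cos(a),np.sin(a)]);ey=np.array([-np.sin(a),np.cos(a)])
for c in ["scene","top"]:
    p,d=viewer.capture(c);k=viewer.camera_params(c)
    for o in spotter.trace(c,"jar_center")[:2]:
        X=pts(k,d,o["mask"]);Y=X[X[:,2]>.058];
        print(c,round(o["conf"],2),np.round(o["centre"]),X[:,2].max())
        if len(Y)>5:
            q=cv2.minEnclosingCircle((Y[:,:2]*1000).astype(np.float32));w=np.array(q[0])-[620,77];print(len(Y),q,"local",w@ex,w@ey)
E
```

```text
t 18.425 tcp [ 0.4832 -0.0528  0.2336] yaw -177.33 w 0.901 F [ 0.7 -0.2  0.5]
 turn units [ 0.002  0.101 -0.033] shift units [ 2.236  2.139 -2.202]
tall local y -76.1..-33.3 x -23.4..19.5 z 0.0659 n 762
tall local y -25.1..-18.4 x -15.9..11.9 z 0.0659 n 39
tall local y -19.7..-14.6 x -20.7..17.3 z 0.0658 n 23
tall local y -11.7..-6.7 x -23.8..20.9 z 0.0657 n 19
tall local y 2.5..7.4 x -24.4..21.4 z 0.0655 n 18
tall local y 10.5..15.6 x -21.1..18.0 z 0.0664 n 22
tall local y 15.0..21.0 x -17.6..13.3 z 0.0656 n 41
tall local y 30.6..73.2 x -25.2..17.8 z 0.0661 n 765
short local y -120.0..-79.4 x -23.5..19.2 z 0.0480 n 680
short local y -34.2..-32.7 x -22.4..13.3 z 0.0490 n 10
short local y 75.9..117.9 x -26.6..16.3 z 0.0481 n 696
scene 0.75 [320. 212.] 0.06908314792878256
276 ((618.100341796875, 75.42057037353516), 24.91135597229004) local -1.9651771962242102 -1.4971231816705435
top 0.57 [325. 181.] 0.06881124816622075
194 ((618.3125, 75.51005554199219), 23.94837188720703) local -1.749401679287168 -1.4167513904900289
```

View pics/rackG.png

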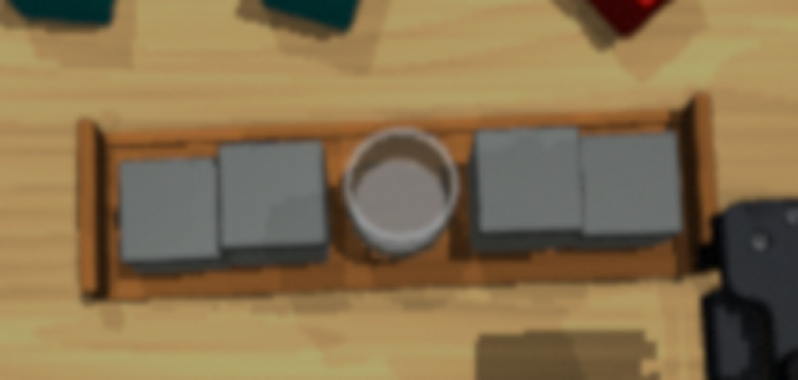

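View pics/sceneG.png

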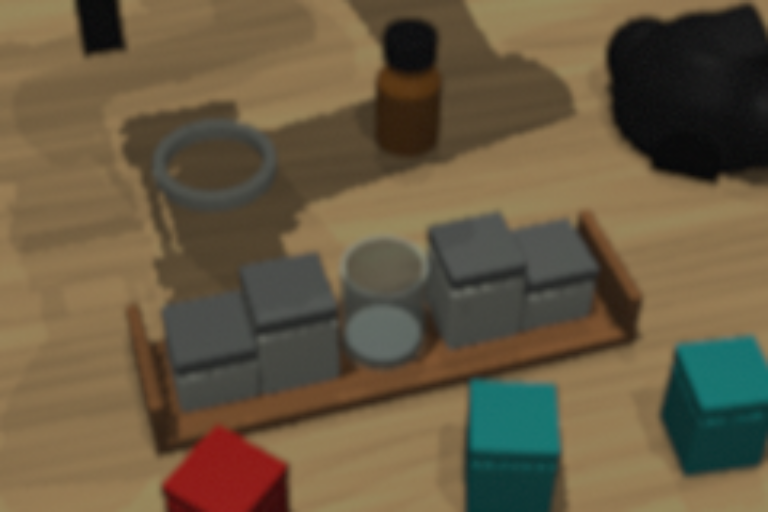

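The jar stands upright in the gap, with its rim at z≈66 and its centre at local (−1.9,−1.5) mm. The tall tins are on either side, with x centres at about −2 and −3.7, and nothing is touching the robot. Handing in.

```bash
python3 -c "
from station import r
print(r.finish_job())"
```

```text
the job is handed in; nothing more can be done
None
```

The jar is standing upright in the row on the oak rack, between the two tall canisters, and the job is handed in (about 18.7 s on the robot's clock).

- **Opening the gap:** I gripped each tall canister front and back and slid it outwards about 29 mm (left) and 31 mm (right). Each pushed its short neighbour along, leaving a gap of about 63 mm.
- **Placing the jar:** I lifted the jar, lowered it into the gap until it met the board, released it and moved the arm clear.
- **Last checks:** The top and scene cameras agree to within about 0.3 mm. They put the jar within about 2 mm of the canisters' line, with its rim at about 66 mm, as expected for a jar standing on the board. There was about 7–8 mm of clearance on each side. All four canisters were upright, and the red and turquoise look-alikes, ring and bottle were not touched.
- **What disagreed:**
  - The wrist force never clearly showed the jar touching down. I judged contact from the tool stopping at 101.8 mm against an expected 101.5 mm, and the pictures afterwards confirmed it.
  - The arm drifted by up to about 6 mm, with a slight tilt, on some faster moves. I measured again and corrected it before gripping the jar and before placing it.

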